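Switch on and zero the bench scale under the empty dish

TASK

Two identical scales stand on the jeweller's bench: set the one whose white dish is empty, ready for weighing. With your fingertips press its long bar key lightly to switch it on and let it come up again, then press its round key lightly and keep it down for at least a second to zero it, and withdraw. Grasp nothing, leave the square key, the pans, dishes and rings and the other scale untouched, and move nothing else on the bench.

Things in the scene. Friction and masses are not known exactly. Their poses are not given: they have to be found in the camera images.
- scale_a: the scale whose dish is empty: the one to set. White, fixed, 190 mm deep (x) by 160 wide (y), deck 32 mm above the table. Origin: centre of its underside. x points away from the robot (yaw within 0.5 rad), y left, z up. Black keys 10 mm proud of the deck at x = -70 mm: bar at y = +47 (left, seen from the robot), square at 0, round at -47. Pan behind, centred at x = +40 mm
- pan_a: round steel pan of that scale, 96 mm across and fixed; origin at the centre of its top face, 42 mm above the table, 40 mm behind the scale's centre (scale x = +40 mm)
- dish_a: round white weighing dish standing loose on that pan, 84 mm across the rim, 16 mm high (rim 58 mm above the table); origin: centre of its underside; it is empty
- power_a_top (a point): centre of the top face of the long bar key, 12 mm (scale x) by 34 mm (scale y), on scale_a (scale x = -70 mm, y = +47 mm, 42 mm above the table when up; the point sinks with the key)
- power_a (a joint): how far the long bar key, 12 mm (scale x) by 34 mm (scale y) of scale_a is down, m: 0 up, 0.006 fully down. It springs back: 1.5 N starts it, 5 N holds it fully down; its top then still stands 4 mm above the deck
- unit_a_top (a point): centre of the top face of the square units key, 17 x 17 mm, on scale_a (scale x = -70 mm, y = 0 mm, 42 mm above the table when up; the point sinks with the key)
- unit_a (a joint): how far the square units key, 17 x 17 mm of scale_a is down, m: 0 up, 0.006 fully down. It springs back: 1.5 N starts it, 5 N holds it fully down; its top then still stands 4 mm above the deck
- zero_a_top (a point): centre of the top face of the round zero key, 19 mm across, on scale_a (scale x = -70 mm, y = -47 mm, 42 mm above the table when up; the point sinks with the key)
- zero_a (a joint): how far the round zero key, 19 mm across of scale_a is down, m: 0 up, 0.006 fully down. It springs back: 1.5 N starts it, 5 N holds it fully down; its top then still stands 4 mm above the deck
- scale_b: the other, identical scale, whose dish holds two rings: leave alone. White, fixed, 190 mm deep (x) by 160 wide (y), deck 32 mm above the table. Origin: centre of its underside. x points away from the robot (yaw within 0.5 rad), y left, z up. Black keys 10 mm proud of the deck at x = -70 mm: bar at y = +47 (left, seen from the robot), square at 0, round at -47. Pan behind, centred at x = +40 mm
- pan_b: round steel pan of that scale, 96 mm across and fixed; origin at the centre of its top face, 42 mm above the table, 40 mm behind the scale's centre (scale x = +40 mm)
- dish_b: round white weighing dish standing loose on that pan, 84 mm across the rim, 16 mm high (rim 58 mm above the table); origin: centre of its underside; two brass rings lie in it
- power_b (a joint): how far the long bar key, 12 mm (scale x) by 34 mm (scale y) of scale_b is down, m: 0 up, 0.006 fully down. It springs back: 1.5 N starts it, 5 N holds it fully down; its top then still stands 4 mm above the deck
- unit_b (a joint): how far the square units key, 17 x 17 mm of scale_b is down, m: 0 up, 0.006 fully down. It springs back: 1.5 N starts it, 5 N holds it fully down; its top then still stands 4 mm above the deck
- zero_b (a joint): how far the round zero key, 19 mm across of scale_b is down, m: 0 up, 0.006 fully down. It springs back: 1.5 N starts it, 5 N holds it fully down; its top then still stands 4 mm above the deck
- ring0: loose brass finger ring lying flat in dish_b, 26 mm across, 8 mm high; origin: centre of its underside
- ring1: loose brass finger ring lying flat in dish_b, 26 mm across, 8 mm high; origin: centre of its underside
- block: loose steel bench block, 44 x 44 x 20 mm, on the table between the two scales; origin: centre of its underside
- pliers: loose pliers with black grips, 125 mm long, 14 mm high, lying flat on the table in front of the left-hand scale; origin: under the rivet
- jar: loose glass jar, 72 mm across, with files and brushes standing in it up to 175 mm above the table, right of the scales; origin: centre of its underside
- pot: loose white lidded pot, 64 mm across, 60 mm high, left and behind; origin: centre of its underside
- hammer: loose hammer, 220 mm long, lying on the table left of the scales; origin on the table under it
- mandrel: loose upright ring mandrel, 200 mm tall, on a round wooden foot 80 mm across, right and behind; origin: centre of its underside
There are look-alikes about, which are no part of the job. What is shaped like the dish_b but blue, purple or turquoise is not meant.

How it is judged:
By the outcome, as a careful person would: the job done as asked, in the order asked, and still so for the second after the job is handed in, with the robot touching nothing.
It also fails if it takes over 42 s, if anything falls off the work surface, if the arm or the gripper's body presses on something with over 40 N, if the wrist force passes 120 N, or if a joint passes its speed limit or range.

ROBOT

A 6-joint arm with a two-finger parallel gripper is mounted at the origin on the work surface. World frame = base frame: x ahead of the robot, y to its left, z up, the work surface at z = 0. Lengths are in m, angles in degrees, forces in N, time in s.
With the tool pointing down it reaches from about 0.35 to 0.8 m from the base axis. Payload 7.3 kg.
Tool frame: the origin (TCP) lies at the very end of the fingers, on their centre line; the grasp point (between the pads) lies 19 mm behind it; z points along the fingers, y is the line along which they close (so a half turn about z gives the same grasp; the last joint's range is limited). The gripper opens to 85 mm and grips with 20 to 120 N. Pads are 22 mm wide; open, the fingers measure 114 mm over their backs; the gripper's body (76 mm by 85 mm) begins 54 mm behind the grasp point. The pads swing forward as they close: fully open they stand 13 mm farther back than shut.
Start: joints at [55.749, 19.595, 87.324, -0, 73.075, -8.365], TCP at [0.229, 0.472, 0.231] pointing down, gripper open.
Joint ranges: [-145.02, 145.02], [-44.19, 115.74], [2.07, 154.8], [-57.11, 237.11], [16.16, 152.29], [-177.93, 177.93]. Speed limits (degrees/s): [147.25, 147.25, 180, 180, 180, 180].

INTERFACE

Orientations are given as [roll, pitch, yaw] about the fixed x, y, z axes, in that order (R = Rz(yaw) Ry(pitch) Rx(roll)).
In Python, from workcell import bot gives the robot as it stands.
- The arm moves only by the tool send_rows, never from a script. Its argument "commands" is a list of rows, each a list of 3 entries, a list of its own where there are three numbers: the opening, from -1 (shut) to 1 (fully open), then the shift along the world's x, y, z in m, then the turn, a rotation vector about the world's x, y, z in rad. In form: [[hand, [dx, dy, dz], [wx, wy, wz]], ...]. A call has 1 to 12 rows; each row is the pose to reach, as a shift and turn from the pose commanded when the call began; what a row does not reach only later rows make up. A row lasts 1/8 s, in which the tool goes at most 62.5 mm and 10.7 degrees, less where a joint would pass 70% of its speed; a pose out of reach is approached as far as the arm can. A call with a gripper value outside its range is refused whole. The fingers move at their own pace and stop on an object; "force" is the grip in N (left out, the last holds). Time passes only in rows, so rows that repeat a pose let the fingers close. It gives the time, the measured TCP pose, the force, the opening and the grip force at its end, in the units of the state.
- bot.get_obs(): the state, without advancing time (a new reading comes with each control period).
- bot.snapshot(name): name is "scene" or "top" or "wrist"; returns a dict with "image" (400x640x3 uint8, blue, green, red), "fx", "fy", "cx", "cy" (pixels), "k1" (the pictures are not rectified: a ray, as slopes to the right and down, at radius r is drawn at 1 + k1 r^2 times it, then the intrinsics apply), "R" (3x3) and "t" (3): a world point X has camera coordinates R X + t. Camera axes: x right, y down, z forward; pixel columns grow to the right and rows downward; lengths in m; the calibration is good to about 2 mm. A picture is of the moment at which its call begins. There is no depth.
- bot.job_done(): hands the job in; it is judged then, once.
The state is a dict: "time_s": time; "q": joint angles; "joint_velocities": joint speeds; "effort": joint torques, N m; "tcp_pos": TCP position; "orientation": TCP orientation; "wrist_force": force on the tool from outside, world axes, zero at the start; "torque": the same for the moment, N m; "grip_width": opening from 0.0 (shut) to 1.0 (fully open); "grasp_force": force on a finger pad.
Only numpy, scipy, OpenCV 4.12 (cv2) and the standard library are available. Lean on these libraries where they do the work, as an engineer would, in place of code of your own. Each camera call takes 0.05 s, during which the arm holds its last target. There are 200 camera calls.

## Working session

There is one attempt and no reset: what is moved stays moved. The work goes in short steps, Python scripts to look and compute and a tool call to move; the robot and the scene stay as the last step left them, time stands still between calls to the robot, and variables do not carry over. Pictures are saved under pics/ and viewed, at most 10 in all, crops included, and the job is handed in when it is done.

Besides the shell and the picture viewer there is one more tool, called after "Emit:" as name(argument=value, ...) on one line, values as JSON. send_rows: Moves the arm, as the interface text tells. Its arguments: {"type":"object","properties":{"commands":{"type":"array","items":{"type":"array"}},"force":{"type":"number"}},"required":["commands"]}

```bash
mkdir -p pics; ls; cat > h.py <<'E'
import numpy as np,cv2,pickle
def snap(n,f):
    from workcell import bot
    s=bot.snapshot(n); cv2.imwrite(f'pics/{f}.png',s['image']); pickle.dump(s,open(f'pics/{f}.pkl','wb')); return s
def load(f): return pickle.load(open(f'pics/{f}.pkl','rb'))
def KD(s): return np.array([[s['fx'],0,s['cx']],[0,s['fy'],s['cy']],[0,0,1.]]),np.array([s['k1'],0,0,0,0.])
def ray(s,uv):
    K,D=KD(s); p=cv2.undistortPoints(np.array(uv,float).reshape(-1,1,2),K,D).reshape(-1,2)
    R=np.array(s['R']); return -R.T@np.array(s['t']),np.c_[p,np.ones(len(p))]@R
def plane(s,uv,z):
    c,d=ray(s,uv); return c+d*((z-c[2])/d[:,2])[:,None]
def proj(s,X):
    K,D=KD(s); return cv2.projectPoints(np.array(X,float).reshape(-1,1,3),cv2.Rodrigues(np.array(s['R']))[0],np.array(s['t'],float),K,D)[0].reshape(-1,2)
def tri(views):
    A=np.zeros((3,3));b=np.zeros(3)
    for s,uv in views:
        c,d=ray(s,[uv]); d=d[0]/np.linalg.norm(d[0]); P=np.eye(3)-np.outer(d,d); A+=P;b+=P@c
    return np.linalg.solve(A,b)
E
python3 -c "
from h import *
for n in ('scene','top','wrist'): s=snap(n,n+'0'); print(n,s['fx'],s['k1'],-np.array(s['R']).T@s['t'])
from workcell import bot;print(bot.get_obs())"
```

```text
pics
scene 379.7551414629023 0.01902805082715132 [ 1.28159456 -0.30398431  0.76504802]
top 512.9927568877256 -0.1528336569012372 [0.36476481 0.02714755 1.88663005]
wrist 315.5079458689544 -0.048642993291679905 [0.16671109 0.50163103 0.37364122]
{'time_s': 0.15, 'q': array([ 5.57486254e+01,  1.96278272e+01,  8.73650914e+01, -7.25072965e-04,
        7.30753403e+01, -8.36446236e+00]), 'joint_velocities': array([-0.00758094, -0.11945982, -0.21750377,  0.05410418, -0.08275459,
       -0.12302785]), 'effort': array([ 1.64741035e-03, -4.33904958e+01, -2.46148199e+01, -4.92529034e-05,
        5.66491843e-03, -1.02469235e-05]), 'tcp_pos': array([0.22901555, 0.47207414, 0.2307779 ]), 'orientation': array([-1.79932366e+02, -9.24353029e-03,  1.54113294e+02]), 'wrist_force': array([0.82217247, 0.1289632 , 0.99569981]), 'torque': array([0.01578517, 0.01128319, 0.01749312]), 'grasp_force': 0.0, 'grip_width': 0.9992121611508691}
```

View pics/top0.png

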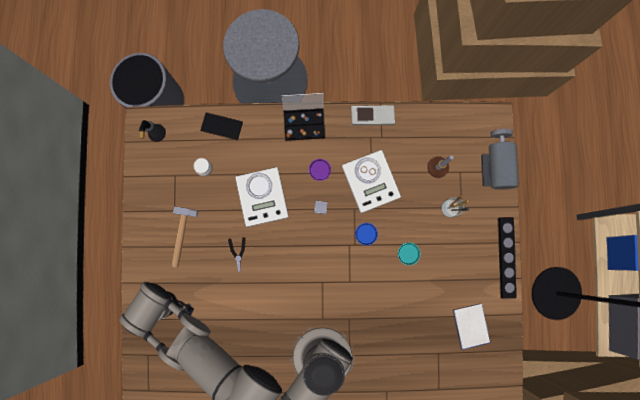

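View pics/scene0.png

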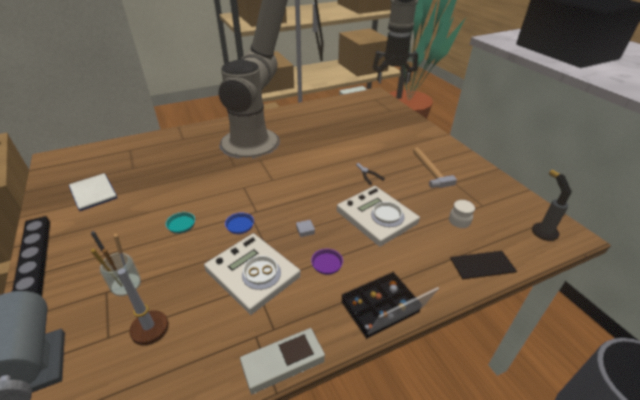

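Candidates: the left scale (top ~262,196; scene ~378,213) has an empty white dish. The right scale (top ~371,181; scene ~252,270) holds two rings. The purple (320,170), blue (366,234) and turquoise (409,254) dishes are look-alikes. So scale_a is the left one, and its keys are at about (253,219), (265,215) and (278,212) in the top view. Next I'll measure it and crop in close.

```bash
cat > m.py <<'E'
from h import *
def white(s,guess,lo=140):
    im=s['image']; hsv=cv2.cvtColor(im,cv2.COLOR_BGR2HSV)
    m=((hsv[...,1]<50)&(hsv[...,2]>lo)).astype(np.uint8)
    m=cv2.morphologyEx(m,cv2.MORPH_CLOSE,np.ones((3,3)))
    cs,_=cv2.findContours(m,cv2.RETR_EXTERNAL,2)
    return [c for c in cs if cv2.pointPolygonTest(c,guess,False)>=0]
def dark(s,c,thr=80):
    h=cv2.convexHull(c); m=np.zeros(s['image'].shape[:2],np.uint8); cv2.fillPoly(m,[h],1); m=cv2.erode(m,np.ones((3,3)))
    g=cv2.cvtColor(s['image'],cv2.COLOR_BGR2GRAY)
    n,l,st,ce=cv2.connectedComponentsWithStats(((g<thr)&(m>0)).astype(np.uint8))
    return [(ce[i].round(1),st[i,4]) for i in range(1,n) if st[i,4]>=6]
E
python3 -c "
from m import *
for f,g in (('top0',(252,207)),('scene0',(350,209))):
    s=load(f)
    for c in white(s,g):
        print(f,cv2.contourArea(c),cv2.minAreaRect(c)); 
        for p,a in dark(s,c): print(p,a,plane(s,[p],.042).round(4))
t=load('top0')['image'][150:250,215:410]; s=load('scene0')['image'][175:315,195:435]
o=np.zeros((600,780,3),np.uint8); a=cv2.resize(t,None,fx=3,fy=3,interpolation=2);b=cv2.resize(s,None,fx=2,fy=2,interpolation=2)
o[:300,:585]=a;o[310:590,:480]=b;cv2.imwrite('pics/crop.png',o)"
```

```text
top0 2180.5 ((261.14813232421875, 196.6748046875), (52.02949523925781, 44.16790008544922), 77.6192398071289)
[277.8 212. ] 10 [[0.5275 0.1541 0.042 ]]
[265.1 214.6] 11 [[0.5186 0.2001 0.042 ]]
[252.6 217.7] 21 [[0.508  0.2456 0.042 ]]
scene0 2218.0 ((377.8049011230469, 211.24392700195312), (71.21524047851562, 43.10396194458008), 38.65980911254883)
[372.9 191.2] 12 [[0.5145 0.2431 0.042 ]]
[361.5 197. ] 8 [[0.5246 0.1967 0.042 ]]
[349.9 202.9] 8 [[0.5346 0.1513 0.042 ]]
```

View pics/crop.png

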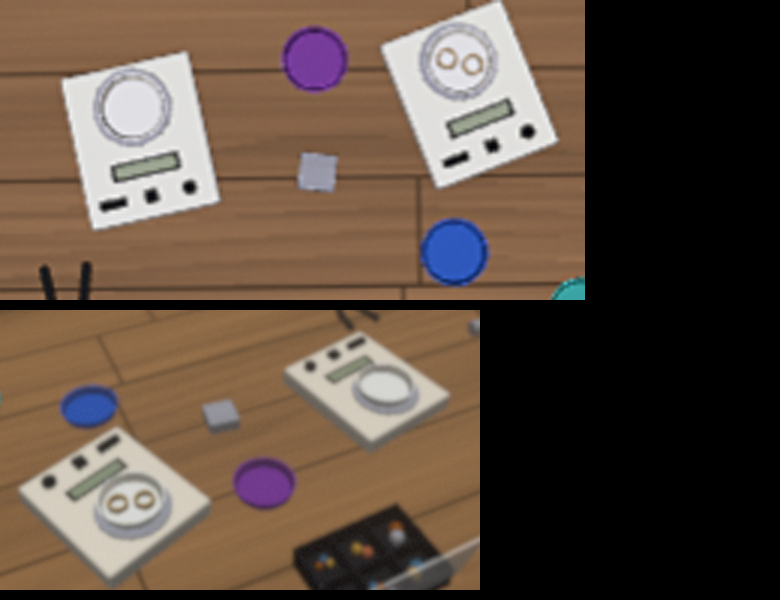

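The crop confirms it: the left scale's dish is empty and the right one holds two rings. The three keys sit on the robot side. Next I'll move above the square key with fingers shut for close wrist views.

Emit:
send_rows(commands=[[-1, [0.04, -0.04, 0], [0, 0, 0.1]], [-1, [0.08, -0.075, 0], [0, 0, 0.2]], [-1, [0.12, -0.11, 0], [0, 0, 0.3]], [-1, [0.16, -0.15, 0], [0, 0, 0.4]], [-1, [0.2, -0.19, 0], [0, 0, 0.5]], [-1, [0.24, -0.23, 0], [0, 0, 0.6]], [-1, [0.27, -0.255, 0], [0, 0, 0.66]], [-1, [0.292, -0.274, 0], [0, 0, 0.66]], [-1, [0.292, -0.274, 0], [0, 0, 0.66]], [-1, [0.292, -0.274, 0], [0, 0, 0.66]], [-1, [0.292, -0.274, 0], [0, 0, 0.66]]])

```text
time_s: 1.52
tcp_pos: [0.5204, 0.1991, 0.2314]
orientation: [180.0, -0.0, -168.0]
wrist_force: [-0.0, 0.1, -0.2]
grip_width: -0.0
grasp_force: 0.0
```

```bash
python3 -c "
from h import *
from workcell import bot
s=snap('wrist','w1');o=bot.get_obs();print(o['time_s'],o['tcp_pos'],o['orientation'],o['wrist_force'],o['grip_width'],-np.array(s['R']).T@s['t'],np.array(s['R'])[2])
print(proj(s,[[.511,.244,.042],[.521,.198,.042],[.531,.153,.042],o['tcp_pos']]))"
```

```text
1.575 [0.5204928  0.19914927 0.23143488] [ 1.79988099e+02 -6.06085780e-03 -1.67993226e+02] [-0.52091335 -0.05118034 -0.26900733] -0.0024368620894153134 [0.45261464 0.18350159 0.37432045] [ 0.26903886  0.0578915  -0.96138789]
[[360.46291174 178.57918175]
 [316.66368713 178.71482582]
 [273.78775767 179.08248197]
 [319.0281816  256.91663099]]
```

View pics/w1.png

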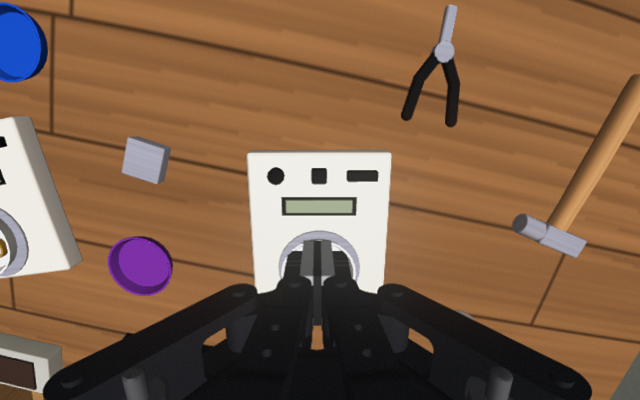

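The wrist view shows round (276,176), square (319,176) and bar (362,176), all within 3 px of the prediction. I'll take a second, lower wrist view to triangulate the heights.

Emit:
send_rows(commands=[[-1, [-0.02, 0.0, -0.05], [0, 0, 0]], [-1, [-0.02, 0.0, -0.1], [0, 0, 0]], [-1, [-0.02, 0.0, -0.1], [0, 0, 0]], [-1, [-0.02, 0.0, -0.1], [0, 0, 0]]])

```text
time_s: 2.08
tcp_pos: [0.5023, 0.199, 0.1332]
orientation: [180.0, 0.2, -168.0]
wrist_force: [0.5, 0.2, 0.6]
grip_width: 0.005
grasp_force: 0.0
```

```bash
python3 -c "
from m import *
from workcell import bot
s2=snap('wrist','w2');o=bot.get_obs();print(o['time_s'],o['tcp_pos'])
s1=load('w1')
g=np.array([[.511,.244,.042],[.521,.198,.042],[.531,.153,.042]])
def keys(s,r):
    gray=cv2.cvtColor(s['image'],cv2.COLOR_BGR2GRAY); out=[]
    for p in proj(s,g):
        x,y=p.round().astype(int); w=gray[max(0,y-r):y+r,x-r:x+r]
        n,l,st,ce=cv2.connectedComponentsWithStats((w<90).astype(np.uint8)); i=1+st[1:,4].argmax(); out.append(ce[i]+[x-r,max(0,y-r)]); print(p,st[i],out[-1])
    return out
a=keys(s1,19);b=keys(s2,26)
print(plane(s1,a,.042).round(4));print(plane(s2,b,.042).round(4))
t=load('top0');sc=load('scene0')
T=[(277.8,212),(265.1,214.6),(252.6,217.7)][::-1];S=[(372.9,191.2),(361.5,197),(349.9,202.9)]
for i in range(3): print(tri([(s1,a[i]),(s2,b[i])]).round(4),tri([(s1,a[i]),(s2,b[i]),(t,T[i]),(sc,S[i])]).round(4))
"
```

```text
2.125 [0.50266024 0.19892349 0.13361081]
[360.46291174 178.57918175] [  6  10  31  11 309] [362.03236246 175.44983819]
[316.66368713 178.71482582] [ 14   8  15  16 226] [318.75663717 175.42035398]
[273.78775767 179.08248197] [ 12   8  17  17 215] [275.35813953 175.6372093 ]
[371.6056404  225.83881284] [  7  14  43  15 624] [373.50320513 221.00641026]
[312.09124855 226.11847106] [ 19  11  20  21 416] [314.54567308 221.04567308]
[253.89271652 226.56019747] [ 17   9  23  23 417] [256.19184652 221.14148681]
[[0.5073 0.2448 0.042 ]
 [0.517  0.1994 0.042 ]
 [0.5269 0.154  0.042 ]]
[[0.5068 0.2444 0.042 ]
 [0.5164 0.199  0.042 ]
 [0.5261 0.1541 0.042 ]]
[0.508  0.2455 0.0379] [0.5085 0.2463 0.0365]
[0.5178 0.1995 0.0381] [0.5186 0.2001 0.0363]
[0.528  0.1535 0.0373] [0.5283 0.154  0.0365]
```

View pics/w2.png

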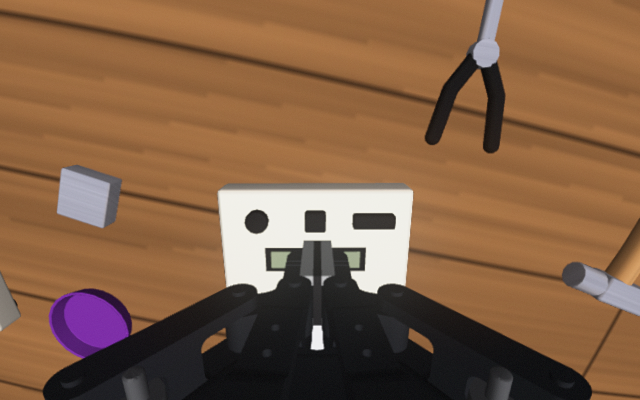

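Emit:
send_rows(commands=[[-1, [0.007, 0.047, -0.02], [0, 0, 0]], [-1, [0.007, 0.047, -0.05], [0, 0, 0]], [-1, [0.007, 0.047, -0.075], [0, 0, 0]], [-1, [0.007, 0.047, -0.075], [0, 0, 0]], [-1, [0.007, 0.047, -0.075], [0, 0, 0]], [-1, [0.007, 0.047, -0.075], [0, 0, 0]]])

```text
time_s: 2.88
tcp_pos: [0.5093, 0.2456, 0.0581]
orientation: [180.0, 0.2, -168.1]
wrist_force: [0.2, -0.4, -0.2]
grip_width: 0.003
grasp_force: 0.0
```

```bash
python3 -c "
from h import *
from workcell import bot
s=snap('wrist','w3');o=bot.get_obs();print(o['time_s'],o['tcp_pos'],o['wrist_force'])
print(proj(s,[[.508,.245,.042],[.528,.154,.042],o['tcp_pos']]))"
```

```text
2.925 [0.50910374 0.24555202 0.05785481] [0.0144047  0.0809597  0.76691806]
[[318.23790505 241.18604138]
 [149.65688547 241.79364711]
 [319.00769444 256.12548667]]
```

View pics/w3.png

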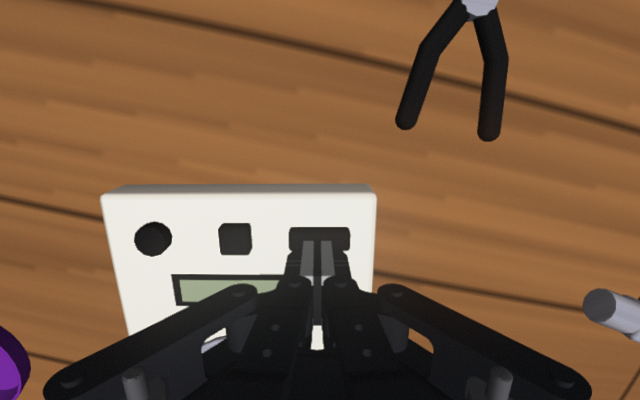

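The tip is centred on the bar (columns 289–350, tip ~318). Next I'll descend in steps while watching the force.

Emit:
send_rows(commands=[[-1, [0, 0, -0.008], [0, 0, 0]], [-1, [0, 0, -0.014], [0, 0, 0]], [-1, [0, 0, -0.016], [0, 0, 0]], [-1, [0, 0, -0.017], [0, 0, 0]], [-1, [0, 0, -0.018], [0, 0, 0]], [-1, [0, 0, -0.018], [0, 0, 0]]])

```text
time_s: 3.68
tcp_pos: [0.508, 0.2453, 0.0384]
orientation: [180.0, -0.0, -168.1]
wrist_force: [-2.5, -0.7, 2.8]
grip_width: 0.0
grasp_force: 1.7
```

Emit:
send_rows(commands=[[-1, [0, 0, -0.001], [0, 0, 0]], [-1, [0, 0, -0.002], [0, 0, 0]], [-1, [0, 0, -0.0025], [0, 0, 0]], [-1, [0, 0, -0.0025], [0, 0, 0]], [-1, [0, 0, -0.0025], [0, 0, 0]]])

```text
time_s: 4.3
tcp_pos: [0.5081, 0.2453, 0.036]
orientation: [180.0, -0.0, -168.1]
wrist_force: [-3.3, -1.7, 6.4]
grip_width: 0.004
grasp_force: 3.2
```

The bar bottomed at 0.036 m with about 6 N. Now lift straight up and cross to above the round key, staying clear of the square one.

Emit:
send_rows(commands=[[-1, [0, 0, 0.02], [0, 0, 0]], [-1, [0, 0, 0.04], [0, 0, 0]], [-1, [0, 0, 0.04], [0, 0, 0]], [-1, [0.01, -0.045, 0.04], [0, 0, 0]], [-1, [0.02, -0.091, 0.04], [0, 0, 0]], [-1, [0.02, -0.091, 0.03], [0, 0, 0]], [-1, [0.02, -0.091, 0.0205], [0, 0, 0]], [-1, [0.02, -0.091, 0.0205], [0, 0, 0]], [-1, [0.02, -0.091, 0.0205], [0, 0, 0]], [-1, [0.02, -0.091, 0.0205], [0, 0, 0]]])

```text
time_s: 5.55
tcp_pos: [0.5283, 0.155, 0.0566]
orientation: [180.0, 0.0, -168.0]
wrist_force: [-0.7, 0.5, 0.1]
grip_width: 0.001
grasp_force: 0.0
```

```bash
python3 -c "
from h import *
from workcell import bot
s=snap('wrist','w4');o=bot.get_obs();print(o['time_s'],o['tcp_pos'],o['wrist_force'])
print(proj(s,[[.508,.245,.042],[.528,.154,.042],o['tcp_pos']]))"
```

```text
5.6 [0.52829413 0.15487162 0.05662584] [ 0.07467848 -0.03932719  0.56399107]
[[487.07549344 242.4148075 ]
 [317.14517281 244.0040213 ]
 [318.76598742 256.81028162]]
```

View pics/w4.png

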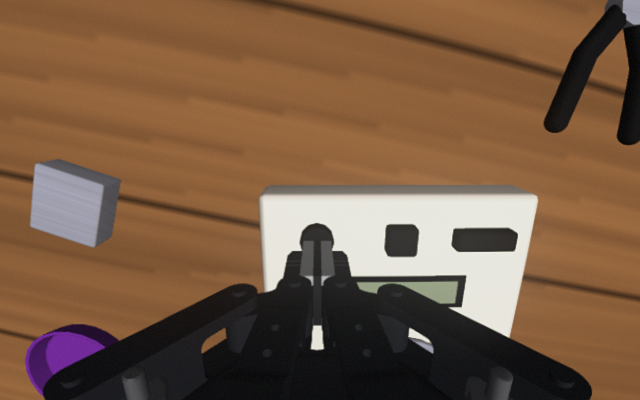

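The tip is centred on the round key (317,~240), and the bar is up again at (485,240). Press down now.

Emit:
send_rows(commands=[[-1, [0, 0, -0.008], [0, 0, 0]], [-1, [0, 0, -0.013], [0, 0, 0]], [-1, [0, 0, -0.015], [0, 0, 0]], [-1, [0, 0, -0.017], [0, 0, 0]], [-1, [0, 0, -0.0185], [0, 0, 0]], [-1, [0, 0, -0.02], [0, 0, 0]], [-1, [0, 0, -0.0205], [0, 0, 0]], [-1, [0, 0, -0.0205], [0, 0, 0]]])

```text
time_s: 6.6
tcp_pos: [0.5279, 0.1543, 0.0361]
orientation: [180.0, -0.0, -168.1]
wrist_force: [-3.3, -0.2, 6.6]
grip_width: 0.002
grasp_force: 3.0
```

Fully down. Hold for 1.5 s, then withdraw.

Emit:
send_rows(commands=[[-1, [0, 0, 0], [0, 0, 0]], [-1, [0, 0, 0], [0, 0, 0]], [-1, [0, 0, 0], [0, 0, 0]], [-1, [0, 0, 0], [0, 0, 0]], [-1, [0, 0, 0], [0, 0, 0]], [-1, [0, 0, 0], [0, 0, 0]], [-1, [0, 0, 0], [0, 0, 0]], [-1, [0, 0, 0], [0, 0, 0]], [-1, [0, 0, 0], [0, 0, 0]], [-1, [0, 0, 0], [0, 0, 0]], [-1, [0, 0, 0], [0, 0, 0]], [-1, [0, 0, 0], [0, 0, 0]]])

```text
time_s: 8.1
tcp_pos: [0.5279, 0.1543, 0.036]
orientation: [180.0, -0.0, -168.1]
wrist_force: [-3.1, -0.9, 5.4]
grip_width: -0.001
grasp_force: 3.0
```

Emit:
send_rows(commands=[[-1, [0, 0, 0.02], [0, 0, 0]], [-1, [0, 0, 0.05], [0, 0, 0]], [-1, [0, 0, 0.1], [0, 0, 0]], [-1, [0, 0, 0.15], [0, 0, 0]], [-1, [-0.05, 0, 0.18], [0, 0, 0]], [-1, [-0.1, 0, 0.18], [0, 0, 0]], [-1, [-0.1, 0, 0.18], [0, 0, 0]], [-1, [-0.1, 0, 0.18], [0, 0, 0]], [-1, [-0.1, 0, 0.18], [0, 0, 0]]])

```text
time_s: 9.22
tcp_pos: [0.4295, 0.1543, 0.2156]
orientation: [-180.0, 0.0, -168.1]
wrist_force: [0.3, 0.4, 0.5]
grip_width: 0.002
grasp_force: 0.0
```

```bash
python3 -c "
from h import *
from workcell import bot
s=snap('scene','s5');o=bot.get_obs();print(o['time_s'],o['tcp_pos'],o['wrist_force'])
cv2.imwrite('pics/c5.png',cv2.resize(s['image'][130:320,180:480],None,fx=2.5,fy=2.5))"
```

```text
9.275 [0.42927993 0.15429953 0.21551698] [0.25157863 0.14968604 0.55395909]
```

View pics/c5.png

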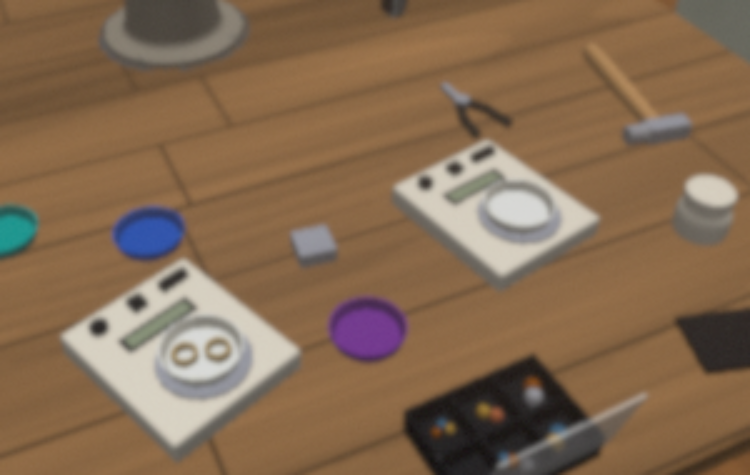

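All keys are up again, nothing has been moved, and the arm is clear.

```bash
python3 -c "
from workcell import bot
print(bot.job_done())"
```

```text
the job is handed in; nothing more can be done
None
```

I handed the job in at about 9 s of the 42 s allowed: on the scale with the empty dish I pressed the bar key fully down at about 6 N and let it come up, then held the round key down for about 1.5 s at 5–7 N and withdrew; the last picture shows nothing else moved, and no verdict came back.

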